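# Go and no-go check of a centring dowel

## Task

Check the steel centring dowel for wear: hold it upright by its stem, push it in at the flared mouth of the go gauge (the long jaws) and right along the gap, low down, until it is clear of the far end; then push it gently into the mouth of the no-go gauge (the short jaws), which must stop it, and keep a light push of about 8 N on it there for a second. Neither gauge may ever be pushed harder than 15 N, and the dowel must not be dropped into or lifted out of the go gap. Then stand the dowel upright in the shallow tray and let go; leave the brass weights and the red lid where they are.

Things in the scene. Friction and masses are not known exactly. Their poses are not given: they have to be found in the camera images.
- dowel: The dowel: a turned steel part standing upright on the bench, about 0.15 to 0.3 kg. Cylindrical body of 24 mm diameter and 50 mm height, and on top of it a thinner round stem of 16 mm diameter and 45 mm height to hold it by (95 mm tall in all). Origin at the centre of its underside; z runs up along the stem. It is round, so its yaw does not matter.
- go: Go gauge, the one with the long jaws; bolted down. Origin: centre of its base plate's underside; z up, x along the gap, flared mouth facing -x: push towards +x. Dark plate 150 (x) by 120 (y) by 8 mm high is the gap's floor. Jaws: 16 mm thick rigid bars from 8 to 40 mm above the bench, 25.8 mm apart over the straight gap, x = -30 to +30 mm. Clamp blocks 32 mm high flank them.
- go_mouth (a point): Middle of the go gauge's mouth as measured, on the plate's top, 45 mm before its origin along x. Both jaws bend outward here at 45 degrees, from 25.8 to 54 mm apart over 14 mm. The jaws are really clamped up to 7 mm to either side (y) of what is measured: find it by feel or by looking. A part that runs on one flare is pushed back and to the other side.
- nogo: No-go gauge, the one with the short jaws; bolted down. Origin: centre of its base plate's underside; z up, x along the gap, flared mouth facing -x: push towards +x. Same plate, 150 by 120 by 8 mm. Jaws: rigid bars 16 mm thick from 8 to 40 mm above the bench, 21 mm apart over 30 mm, gap centred on y = 0. A block 32 mm high stands behind them.
- nogo_mouth (a point): Middle of the no-go gauge's mouth if its jaws were central, on the plate's top, 29 mm before its origin along x; jaws flared at 45 degrees from 21 to 49 mm apart over 14 mm. The jaws are really clamped up to 12 mm forward or back (x), which is not measured: feel for it. The flares stop the dowel with its axis 9 to 34 mm before the origin.
- tray: The shallow open aluminium tray for checked parts, 110 by 110 mm outside, 14 mm high, walls and floor 4 mm thick, fixed. Origin at the centre of its underside, z up; its inner floor is 4 mm above the origin.
- weight_big: Bystander: brass balance weight with a knob, 38 mm diameter, 50 mm tall. Origin at the centre of its underside.
- weight_small: Bystander: brass balance weight with a knob, 28 mm diameter, 38 mm tall. Origin at the centre of its underside.
- pot_lid: Bystander: round red plastic pot lid lying flat, 136 mm diameter, 18 mm high with its rib. Origin at the centre of its underside.
There are look-alikes about, which are no part of the job. Of the things that look like the dowel, take the one that is nearest to the robot's base at the start. Leave any turquoise look-alike of the tray alone.

How it is judged:
On the way, in this order (a step that is already met when the one before it is completed fails the run):
1. the dowel is upright and low at the mouth of the go gauge (x of dowel in the frame of go between -0.085 and -0.026 m and y of dowel in the frame of go between -0.014 and 0.014 m and z of dowel in the frame of go below 0.026 m and angle between dowel's own z axis and vertical below 0.17 rad), for 0.05 s.
2. the dowel is in the middle of the go gap, upright and low (x of dowel in the frame of go between -0.012 and 0.015 m and y of dowel in the frame of go between -0.011 and 0.011 m and z of dowel in the frame of go below 0.026 m and angle between dowel's own z axis and vertical below 0.17 rad), for 0.05 s.
3. the dowel has come out at the far end of the go gap, still low (x of dowel in the frame of go between 0.042 and 0.12 m and y of dowel in the frame of go between -0.015 and 0.015 m and z of dowel in the frame of go below 0.026 m and angle between dowel's own z axis and vertical below 0.17 rad), for 0.05 s.
4. the dowel, upright and low in the mouth of the no-go gauge, is stopped by its jaws under a light push (over 4 N summed over the two jaws) (x of dowel in the frame of nogo between -0.05 and -0.004 m and y of dowel in the frame of nogo between -0.01 and 0.01 m and z of dowel in the frame of nogo below 0.026 m and angle between dowel's own z axis and vertical below 0.17 rad and contact force between dowel and nogo above 4 N), for 0.6 s.
At the end, for the whole second after the job is handed in: The dowel stands upright (within 0.1 rad) on the tray's floor, its axis within 45 mm of the tray's centre along both sides, at rest and released, after it has passed the go gap and been stopped by the no-go gap (x of dowel in the frame of tray between -0.045 and 0.045 m and y of dowel in the frame of tray between -0.045 and 0.045 m and z of dowel in the frame of tray between 0 and 0.008 m and angle between dowel's own z axis and vertical below 0.1 rad and linear speed of dowel below 0.02 m/s and contact force between dowel and the fingers below 0.05 N); the robot touches nothing.
It fails at once if the dowel pushes on the go gauge's jaws with more than 15 N (contact force between dowel and go above 15 N).
It fails at once if the dowel is pushed into the no-go gauge with more than 15 N (which makes 21.5 N summed over the two jaws' sloping faces) (contact force between dowel and nogo above 21.5 N).
It fails at once if the robot itself pushes on a gauge with more than 15 N (contact force between any of the fingers, the arm and go above 15 N or contact force between any of the fingers, the arm and nogo above 15 N).
It fails at once if the dowel is lowered into or lifted out of the go gap from above (its foot between 22 and 30 mm over the plate within the straight gap) (x of dowel in the frame of go between -0.022 and 0.028 m and y of dowel in the frame of go between -0.011 and 0.011 m and z of dowel in the frame of go between 0.03 and 0.038 m).
It fails at once if a brass weight or the red lid is moved by more than 15 mm (distance of any of weight_big, weight_small, pot_lid from where it was at the start of the episode above 0.015 m).
It also fails if it takes over 72 s, if anything falls off the work surface, if the arm or the gripper's body presses on something with over 40 N, if the wrist force passes 120 N, or if a joint passes its speed limit or range.

## Robot

A 6-joint arm with a two-finger parallel gripper is mounted at the origin on the work surface. World frame = base frame: x ahead of the robot, y to its left, z up, the work surface at z = 0. Lengths are in m, angles in rad, forces in N, time in s.
With the tool pointing down it reaches from about 0.3 to 0.875 m from the base axis. Payload 6.4 kg.
Tool frame: the origin (TCP) lies between the finger pads; the fingertips stand 8 mm ahead of it and the grasp point (between the pads) lies 11 mm behind it; z points along the fingers, y is the direction in which the jaws open and shut (so a half turn about z gives the same grasp; the last joint's range is limited). The gripper opens to 85 mm and grips with 20 to 120 N. Pads are 22 mm wide; open, the fingers measure 114 mm over their backs; the gripper's body (76 mm by 85 mm) begins 54 mm behind the grasp point. The pads swing forward as they close: fully open they stand 13 mm farther back than shut.
Start: joints at [-1.375, 0.181, 1.607, -0, 1.354, -0.206], TCP at [0.225, -0.529, 0.239] pointing down, gripper open.
Joint ranges: [-2.99, 2.99], [-0.89, 2.07], [0.3, 2.58], [-1.14, 4.28], [0, 2.63], [-3.12, 3.12]. Speed limits (rad/s): [2.57, 2.57, 3.01, 3.14, 3.14, 3.14].

## Interface

Orientations are given as a unit quaternion [w, x, y, z].
In Python, from bench import monitor, viewer, workorder, spotter gives the robot as it stands. The module is installed in compiled form; this text tells all that it offers.
- The arm moves only by the tool move_arm, never from a script. Its argument "motion" is a list of rows, each a list of 3 entries, a list of its own where there are three numbers: the shift along the tool's x, y, z in units of 60 mm (1.0 is 60 mm), then the turn, a rotation vector about the tool's x, y, z in units of 8 degrees (1.0 is 8 degrees), then the opening in per cent of the stroke, from 0 (shut) to 100 (fully open). In form: [[[dx, dy, dz], [rx, ry, rz], grip], ...]. A call has 1 to 10 rows; each row is the pose to reach, as a shift and turn from the pose commanded when the call began, along the tool's axes at that moment; what a row does not reach only later rows make up. A row lasts 1/8 s, in which the tool goes at most 62.5 mm and 10.7 degrees, less where a joint would pass 70% of its speed; a pose out of reach is approached as far as the arm can. A call with a gripper value outside its range is refused whole. The fingers move at their own pace and stop on an object; the grip force is fixed at half the most. Time passes only in rows, so rows that repeat a pose let the fingers close. It gives the time, the measured TCP pose, the force and the opening at its end, in the units of the state.
- monitor.get_obs(): the state, without advancing time (a new reading comes with each control period).
- viewer.camera(name): name is "scene" or "side" or "wrist"; returns the picture (400x640x3 uint8, blue, green, red); there is no depth.
- viewer.calibration(name): a dict with "fovy" (degrees; the focal length in pixels is half the picture's height over the tangent of half this angle, whatever the lens; pixels are square), "cx", "cy" (the principal point, pixels), "distortion" ([k1, k2, p1, p2, k3] as OpenCV has them; the pictures are not rectified), "extrinsics" (4x4, takes a point from camera to world coordinates). Camera axes: x right, y down, z forward; pixel columns grow to the right and rows downward; lengths in m; the calibration is good to about 2 mm. A picture is of the moment at which its call begins: read the wrist's pose just before it. calibration takes no time and is no camera call; for the wrist camera it gives the pose at the moment of the call.
- workorder.hand_in(): hands the job in, once; it reports no verdict.
Trained networks look in the newest picture that a camera, given by its name, has taken for a name from the list of things; names that differ only in an ending like _2 or _b are one class to them, and where a whole thing is asked for, a point or a joint stands for the part that bears it (a point fixed in the world has none). Each returns a list of dicts, best first, with "score" (0 to 1); they miss things now and then, are a little off and sometimes report something else, mostly with a low value. They report only what shows in the picture. A call takes as long as a camera call. They do not tell look-alikes from the thing itself.
- spotter.search_frame(camera, name): "centre" ([column, row] as shares, 0 to 1, of the picture: columns of its width, rows of its height, amid what is visible of it).
- spotter.outline_of(camera, name): "region" (400x640 bool, what is visible of it) and "centre" ([column, row] as shares, 0 to 1, of the picture: columns of its width, rows of its height, amid what is visible of it).
The state is a dict: "time_s": time; "q": joint angles; "dq": joint speeds; "joint_efforts": joint torques, N m; "eef_pos": TCP position; "eef_rot": TCP orientation; "wrist_force": force on the tool from outside, world axes, zero at the start; "torque": the same for the moment, N m; "opening": opening from 0.0 (shut) to 1.0 (fully open).
Only numpy, scipy, OpenCV 4.12 (cv2) and the standard library are available. Lean on these libraries where they do the work, as an engineer would, in place of code of your own. Each camera call takes 0.05 s, during which the arm holds its last target. There are 200 camera calls.

## Working session

There is one attempt and no reset: what is moved stays moved. The work goes in short steps, Python scripts to look and compute and a tool call to move; the robot and the scene stay as the last step left them, time stands still between calls to the robot, and variables do not carry over. Pictures are saved under pics/ and viewed, about 8 in all and at most 12, crops included, and the job is handed in when it is done.

Besides the shell and the picture viewer there is one more tool, called after "Call:" as name(argument=value, ...) on one line, values as JSON. move_arm: Moves the arm, as the interface text tells. Its arguments: {"type":"object","properties":{"motion":{"type":"array","items":{"type":"array"}}},"required":["motion"]}

```bash
mkdir -p pics && cat > h.py <<'E'
import numpy as np, cv2
from bench import monitor, viewer, workorder, spotter
def K(c):
    f=200/np.tan(np.radians(c["fovy"])/2); return np.array([[f,0,c["cx"]],[0,f,c["cy"]],[0,0,1.]])
def ray(cam,px,z,c=None):
    c=c or viewer.calibration(cam); T=np.array(c["extrinsics"])
    u=cv2.undistortPoints(np.array([[px]],float),K(c),np.array(c["distortion"],float))[0,0]
    d=T[:3,:3]@[u[0],u[1],1]; o=T[:3,3]; return o+d*(z-o[2])/d[2]
def proj(cam,P,c=None):
    c=c or viewer.calibration(cam); T=np.linalg.inv(np.array(c["extrinsics"]))
    r=cv2.Rodrigues(T[:3,:3])[0]
    return cv2.projectPoints(np.array(P,float).reshape(-1,1,3),r,T[:3,3],K(c),np.array(c["distortion"],float))[0][:,0]
E
python3 - <<'E'
from h import *
o=monitor.get_obs(); print(o["eef_pos"],o["eef_rot"],o["time_s"])
hs={"dowel":.045,"go":.02,"nogo":.02,"tray":.007,"weight_big":.025,"weight_small":.02,"pot_lid":.009}
for cam in ("scene","side"):
    im=viewer.camera(cam); cv2.imwrite(f"pics/{cam}0.png",im)
    c=viewer.calibration(cam); print(cam,np.round(np.array(c["extrinsics"])[:3,3],2))
    for n,z in hs.items():
        for d in spotter.search_frame(cam,n)[:4]:
            p=np.array(d["centre"])*[640,400]; print(n,round(d["score"],2),p.round(),ray(cam,p,z,c).round(3))
E
```

```text
[ 0.22479992 -0.52867537  0.23841662] [-8.27647563e-04  9.79887805e-01  1.99547500e-01  1.87118818e-05] 0.0
scene [ 0.97 -0.5   0.48]
dowel 0.9 [324. 259.] [ 0.696 -0.119  0.045]
dowel 0.78 [279. 205.] [ 0.53  -0.043  0.045]
dowel 0.51 [439. 185.] [0.763 0.218 0.045]
dowel 0.27 [407. 230.] [0.775 0.033 0.045]
go 0.85 [352. 176.] [0.565 0.176 0.02 ]
nogo 0.92 [236. 259.] [ 0.554 -0.189  0.02 ]
tray 0.88 [262. 179.] [0.379 0.058 0.007]
weight_big 0.6 [409. 230.] [0.769 0.06  0.025]
weight_big 0.4 [354. 173.] [0.565 0.188 0.025]
weight_small 0.86 [378. 273.] [ 0.774 -0.071  0.02 ]
pot_lid 0.87 [439. 184.] [0.745 0.283 0.009]
side [0.22 0.51 0.72]
dowel 0.63 [318. 145.] [ 0.696 -0.11   0.045]
dowel 0.57 [351. 188.] [ 0.531 -0.028  0.045]
go 0.6 [288. 242.] [0.57  0.175 0.02 ]
nogo 0.17 [288. 241.] [0.572 0.174 0.02 ]
nogo 0.16 [311. 187.] [0.631 0.01  0.02 ]
tray 0.65 [308. 185.] [0.648 0.    0.007]
tray 0.57 [381. 250.] [0.389 0.062 0.007]
weight_big 0.7 [259. 180.] [0.754 0.074 0.025]
weight_small 0.56 [290. 148.] [ 0.77  -0.075  0.02 ]
pot_lid 0.7 [204. 236.] [0.75  0.276 0.009]
```

View pics/scene0.png

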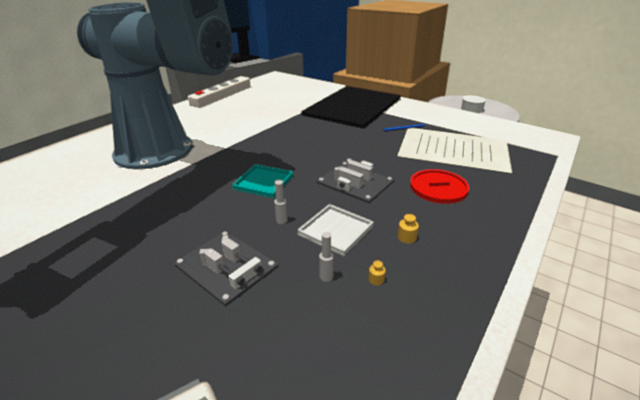

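View pics/side0.png

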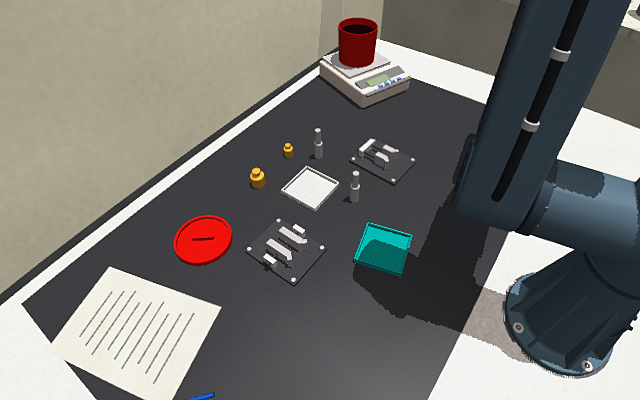

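The scene view shows two dowels, at (279,205) → (0.53,-0.03) and (324,259) → (0.696,-0.115). The first is nearer the base, so it is the one meant. The aluminium tray is at (336,229); the turquoise one at (262,179) is the look-alike. The go gauge seems to be at (355,178) and the no-go at (226,262). I'll confirm this in one enlarged composite.

```bash
python3 - <<'E'
import cv2,numpy as np
s=cv2.imread("pics/scene0.png");d=cv2.imread("pics/side0.png")
def c(i,x,y): 
    return cv2.resize(i[y-38:y+37,x-50:x+50],(400,300),interpolation=cv2.INTER_CUBIC)
cv2.imwrite("pics/crop1.png",np.vstack([np.hstack([c(d,288,245),c(d,385,162)]),np.hstack([c(s,226,265),c(s,300,225)])]))
E
```

```text
(no output)
```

View pics/crop1.png

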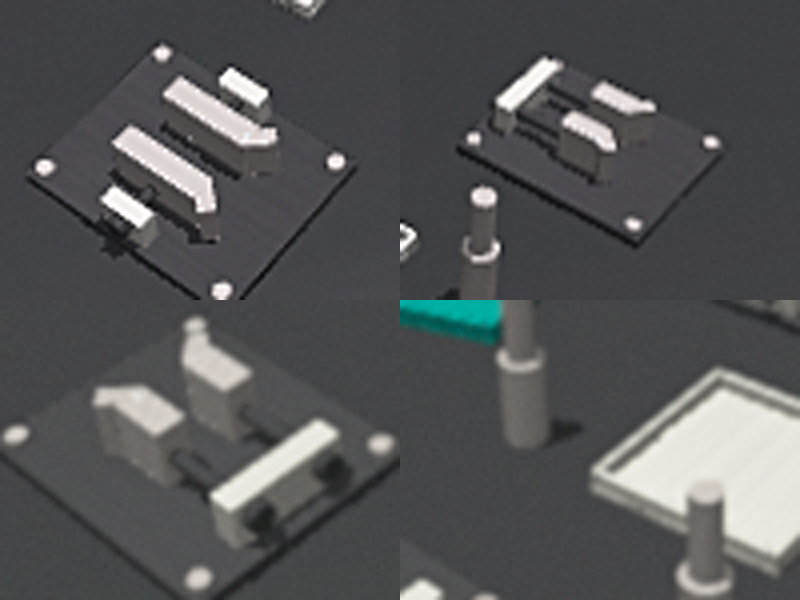

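The crop confirms it. The go gauge (side view 288,245) has long jaws, two clamp blocks and its mouth towards lower right. The no-go (side 385,162, scene 226,262) has short jaws with the block behind. The near dowel is plain and the tray is white. The plate bolts are clear enough to give poses.

```bash
python3 - <<'E'
from h import *
S=lambda x,y:(238+x/4-.4,207+y/4-.4)
go=[ray("side",S(*p),.011)[:2] for p in [(162,53),(336,161),(222,290),(45,167)]]
N=lambda x,y:(335+(x-400)/4-.4,124+y/4-.4)
M=lambda x,y:(176+x/4-.4,227+(y-300)/4-.4)
ng1=[ray("side",N(*p),.011)[:2] for p in [(711,142),(634,223),(474,139)]]
ng2=[ray("scene",M(*p),.011)[:2] for p in [(15,434),(196,325),(380,443),(198,578)]]
for n,g in (("go",go),("ng side",ng1),("ng scene",ng2)):
    g=np.array(g);print(n,g.round(4).tolist(),g.mean(0).round(4))
    e=[g[(i+1)%len(g)]-g[i] for i in range(len(g))];print([(round(np.hypot(*v),3),round(np.degrees(np.arctan2(v[1],v[0])),1)) for v in e])
print("go jaws")
for p in [(165,97),(248,143),(127,125),(210,180)]: print(ray("side",S(*p),.04).round(4))
# dowel: outline based
for cam in("scene","side"):
    viewer.camera(cam)
    for nm in("dowel","tray"):
      for d in spotter.outline_of(cam,nm)[:3]:
        m=d["region"];ys,xs=np.nonzero(m);
        if not len(ys): continue
        b=ys.max();t=ys.min()
        rows=ys<t+4
        print(cam,nm,round(d["score"],2),xs.min(),xs.max(),t,b,"toprow",xs[rows].mean(), ray(cam,(xs[rows].mean(),t+1.5),.095).round(4) if nm=="dowel" else ray(cam,(xs.mean(),ys.mean()),.009).round(4))
E
```

```text
go [[0.6354, 0.1356], [0.5032, 0.137], [0.5046, 0.2394], [0.6368, 0.2377]] [0.57   0.1874]
[(np.float64(0.132), np.float64(179.4)), (np.float64(0.102), np.float64(89.2)), (np.float64(0.132), np.float64(-0.7)), (np.float64(0.102), np.float64(-90.8))]
ng side [[0.4668, -0.2465], [0.4731, -0.1456], [0.6046, -0.1526]] [ 0.5149 -0.1815]
[(np.float64(0.101), np.float64(86.4)), (np.float64(0.132), np.float64(-3.0)), (np.float64(0.167), np.float64(-145.7))]
ng scene [[0.4651, -0.2457], [0.4719, -0.1435], [0.6027, -0.1519], [0.5969, -0.2538]] [ 0.5342 -0.1988]
[(np.float64(0.102), np.float64(86.2)), (np.float64(0.131), np.float64(-3.7)), (np.float64(0.102), np.float64(-93.3)), (np.float64(0.132), np.float64(176.5))]
go jaws
[0.5965 0.1737 0.04  ]
[0.5384 0.1709 0.04  ]
[0.6014 0.201  0.04  ]
[0.5403 0.2019 0.04  ]
scene dowel 0.83 318 333 232 280 toprow 325.35135135135135 [ 0.695  -0.1132  0.095 ]
scene dowel 0.61 274 286 181 222 toprow 278.56 [ 0.528  -0.0381  0.095 ]
scene tray 0.81 232 292 165 198 toprow 260.7258064516129 [0.3882 0.0486 0.009 ]
scene tray 0.79 297 372 205 255 toprow 331.1707317073171 [ 0.6408 -0.002   0.009 ]
side dowel 0.74 350 360 172 201 toprow 355.5 [ 0.5259 -0.0338  0.095 ]
side dowel 0.72 314 322 129 157 toprow 317.5 [ 0.6964 -0.1116  0.095 ]
side dowel 0.28 358 398 140 168 toprow 369.94117647058823 [ 0.558  -0.1538  0.095 ]
side tray 0.88 281 338 166 210 toprow 307.94736842105266 [0.6368 0.0043 0.009 ]
side tray 0.83 354 410 223 275 toprow 372.48837209302326 [0.3873 0.0587 0.009 ]
```

Measured so far:

| Thing | Position (m) | Yaw |
|---|---|---|
| go | (0.570, 0.187) | about -0.7° |
| go jaws' middle | y about 0.187 | – |
| no-go | (0.536, -0.199) | about -3.5° |
| dowel | (0.527, -0.036) | – |
| tray | (0.639, 0.001) | – |

Next I'll work out the first move.

```bash
cat > go.py <<'E'
import sys
from h import *
from scipy.spatial.transform import Rotation as R
# usage: go.py x y z yaw(tool y axis from world x, deg): tool down
def plan(x,y,z,yaw=0):
    o=monitor.get_obs(); q=o["eef_rot"]; r=R.from_quat([q[1],q[2],q[3],q[0]])
    a=np.radians(yaw); ty=np.array([np.cos(a),np.sin(a),0]); tz=np.array([0,0,-1.]); tx=np.cross(ty,tz)
    g=R.from_matrix(np.c_[tx,ty,tz])
    print("shift",(r.inv().apply(np.array([x,y,z])-o["eef_pos"])/.06).round(3),"turn",(np.degrees((r.inv()*g).as_rotvec())/8).round(3),"at",np.round(o["eef_pos"],4),"F",np.round(o["wrist_force"],2),"t",o["time_s"],"op",o["opening"])
if __name__=="__main__": plan(*map(float,sys.argv[1:]))
E
python3 go.py .527 -.036 .2 0
```

```text
shift [ 7.849 -5.596  0.655] turn [-0.    -0.    -8.372] at [ 0.2249 -0.5292  0.2393] F [ 0.23 -0.29  0.53] t 1.1 op 1.002092618039738
```

Call:
move_arm(motion=[[[7.85,-5.6,0.65],[0,0,-8.37],100],[[7.85,-5.6,0.65],[0,0,-8.37],100],[[7.85,-5.6,0.65],[0,0,-8.37],100],[[7.85,-5.6,0.65],[0,0,-8.37],100],[[7.85,-5.6,0.65],[0,0,-8.37],100],[[7.85,-5.6,0.65],[0,0,-8.37],100],[[7.85,-5.6,0.65],[0,0,-8.37],100],[[7.85,-5.6,0.65],[0,0,-8.37],100],[[7.85,-5.6,0.65],[0,0,-8.37],100],[[7.85,-5.6,0.65],[0,0,-8.37],100]])

```text
time_s: 2.35
eef_pos: [0.528, -0.0326, 0.2001]
eef_rot: [-0.0, 0.706, 0.708, 0.0]
wrist_force: [-0.0, -1.2, -0.2]
opening: 1.002
```

```bash
python3 go.py .527 -.036 .2 0 && python3 - <<'E'
from h import *
c=viewer.calibration("wrist"); cv2.imwrite("pics/w1.png",viewer.camera("wrist"));print(c)
for d in spotter.outline_of("wrist","dowel"):
    m=d["region"];ys,xs=np.nonzero(m);print(d["score"],xs.min(),xs.max(),ys.min(),ys.max())
print(proj("wrist",[[.527,-.036,.095],[.527,-.036,0],[.57,.187,.008],[.57,.187,.04]],c).round(1))
E
```

```text
shift [-0.057 -0.016  0.001] turn [ 0.    -0.004  0.027] at [ 0.528  -0.0326  0.2001] F [-0.  -1.2 -0.2] t 2.35 op 1.0023846181418705
{'fovy': 61.4462673851243, 'cx': 321.01765228125356, 'cy': 208.82666488435692, 'distortion': array([-0.07137067,  0.        ,  0.        ,  0.        ,  0.        ]), 'extrinsics': array([[ 9.99987410e-01,  4.90819221e-03,  1.04409514e-03,
         5.26999152e-01],
       [ 4.99172941e-03, -9.51708617e-01, -3.06962198e-01,
         4.52081726e-02],
       [-5.12955133e-04,  3.06963545e-01, -9.51721135e-01,
         3.34802877e-01],
       [ 0.00000000e+00,  0.00000000e+00,  0.00000000e+00,
         1.00000000e+00]])}
0.72 307 332 173 223
0.72 548 612 62 105
0.64 465 527 246 307
[[320.6 213.7]
 [320.8 183.9]
 [373.1 -70. ]
 [379.1 -89.5]]
```

View pics/w1.png

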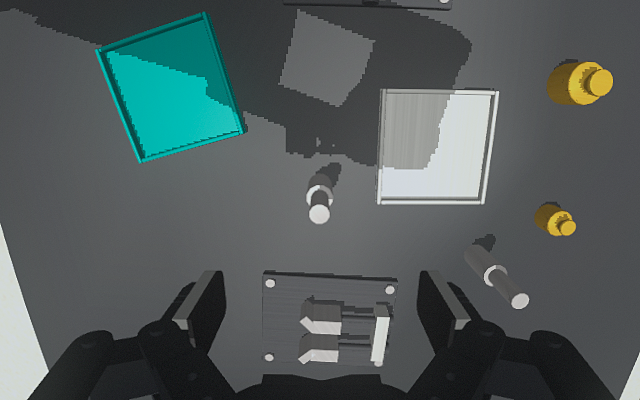

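The wrist view shows the target dowel's top at (319,214), which matches the projected (320.6,213.7). The tray is at (437,147) and the no-go is at (330,320).

```bash
python3 - <<'E'
from h import *
c=viewer.calibration("wrist")
print(np.array(c["extrinsics"])[:3,3])
for p,z in [((319,214),.095),((270,283),.011),((390,290),.011),((269,357),.011),((303,300),.04),((303,349),.04),((341,306),.04),((341,336),.04),((312,330),.04)]: print(p,ray("wrist",p,z,c).round(4))
for p in [(381,90),(497,91),(482,204),(378,203)]: print("tray",ray("wrist",p,.014,c).round(4))
E
python3 go.py .5268 -.036 .067
```

```text
[0.52652737 0.04350051 0.3347376 ]
(319, 214) [ 0.5251 -0.038   0.095 ]
(270, 283) [ 0.4711 -0.1467  0.011 ]
(390, 290) [ 0.6032 -0.155   0.011 ]
(269, 357) [ 0.4649 -0.2484  0.011 ]
(303, 300) [ 0.5087 -0.149   0.04  ]
(303, 349) [ 0.5078 -0.2108  0.04  ]
(341, 306) [ 0.5474 -0.156   0.04  ]
(341, 336) [ 0.5484 -0.1935  0.04  ]
(312, 330) [ 0.5176 -0.1858  0.04  ]
tray [0.5806 0.0535 0.014 ]
tray [0.6888 0.055  0.014 ]
tray [ 0.6898 -0.0543  0.014 ]
tray [ 0.5835 -0.0538  0.014 ]
shift [-0.027 -0.008  2.218] turn [-0.003 -0.001  0.019] at [ 0.5273 -0.0344  0.2001] F [-0.7  -0.38 -0.01] t 2.45 op 1.0030197862281032
```

Call:
move_arm(motion=[[[0,0,0.8],[0,0,0],100],[[0,-0.02,1.5],[0,0,0],100],[[0,-0.02,2.22],[0,0,0],60],[[0,-0.02,2.22],[0,0,0],50],[[0,-0.02,2.22],[0,0,0],0],[[0,-0.02,2.22],[0,0,0],0],[[0,-0.02,2.22],[0,0,0],0],[[0,-0.02,2.22],[0,0,0],0],[[0,-0.02,2.22],[0,0,0],0],[[0,-0.02,2.22],[0,0,0],0]])

```text
time_s: 3.7
eef_pos: [0.5274, -0.0366, 0.0695]
eef_rot: [0.002, 0.707, 0.707, 0.001]
wrist_force: [-1.3, -2.3, 7.5]
opening: 0.171
```

Call:
move_arm(motion=[[[0,0,-0.6],[0,0,0],0],[[0,0,-1.2],[0,0,0],0],[[0.5,-0.2,-1.2],[0,0,0],0],[[1.2,-0.5,-1.2],[0,0,0],0],[[2.0,-0.8,-1.2],[0,0,0],0],[[2.8,-1.1,-1.2],[0,0,0],0],[[3.4,-1.27,-1.2],[0,0,0],0],[[3.72,-1.27,-1.2],[0,0,0],0],[[3.72,-1.27,-1.2],[0,0,0],0],[[3.72,-1.27,-1.2],[0,0,0],0]])

```text
time_s: 4.95
eef_pos: [0.4497, 0.1871, 0.1394]
eef_rot: [0.0, 0.707, 0.707, 0.0]
wrist_force: [-0.4, 0.5, -2.4]
opening: 0.167
```

```bash
python3 go.py .45 .187 .14 0 && python3 - <<'E'
from h import *
c=viewer.calibration("wrist"); im=viewer.camera("wrist");cv2.imwrite("pics/w2.png",im)
print(proj("wrist",[[.57,.187,.008],[.525,.187,.008],[.525,.187,.04],[.54,.187,.04],[.6,.187,.04]],c).round(1))
for cam in("side","scene"):
    cv2.imwrite(f"pics/{cam}2.png",viewer.camera(cam))
E
```

```text
shift [-0.001  0.005 -0.01 ] turn [ 0.003  0.002 -0.001] at [0.4497 0.1871 0.1394] F [-0.4   0.5  -2.43] t 4.95 op 0.1673143118711011
[[465.8 199.8]
 [412.7 199.7]
 [423.8 211.9]
 [443.8 211.9]
 [521.3 211.9]]
```

View pics/w2.png

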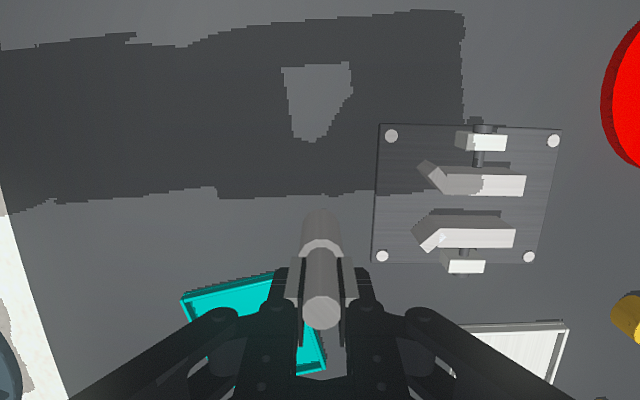

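The wrist view shows the gripped dowel at about (322,260) and the go plate's bolts at (391,136), (553,141), (382,256) and (529,257). The jaw inner top edges are at about row 195 (upper) and row 230 (lower). I'll read them exactly from profiles.

```bash
python3 - <<'E'
from h import *
c=viewer.calibration("wrist");im=cv2.imread("pics/w2.png");g=cv2.cvtColor(im,cv2.COLOR_BGR2GRAY)
b=np.array([ray("wrist",p,.011,c)[:2] for p in [(391,136),(553,141),(382,256),(529,257)]]);print(b.round(4).tolist(),b.mean(0).round(4))
for col in (465,490,505): print(col,list(enumerate(g[160:252,col].tolist(),160))[::1] if col==490 else "")
o=im[115:285,360:575];cv2.imwrite("pics/w2c.png",cv2.resize(o,None,fx=3.5,fy=3.5,interpolation=cv2.INTER_CUBIC))
E
```

```text
[[0.5032, 0.2387], [0.6349, 0.2366], [0.5018, 0.1368], [0.634, 0.1346]] [0.5685 0.1867]
465 
490 [(160, 126), (161, 96), (162, 80), (163, 82), (164, 84), (165, 80), (166, 88), (167, 107), (168, 108), (169, 107), (170, 107), (171, 108), (172, 105), (173, 98), (174, 117), (175, 223), (176, 220), (177, 218), (178, 216), (179, 218), (180, 219), (181, 218), (182, 218), (183, 217), (184, 217), (185, 216), (186, 214), (187, 215), (188, 219), (189, 221), (190, 219), (191, 217), (192, 218), (193, 219), (194, 224), (195, 204), (196, 116), (197, 113), (198, 118), (199, 119), (200, 118), (201, 116), (202, 120), (203, 119), (204, 119), (205, 118), (206, 116), (207, 120), (208, 118), (209, 121), (210, 94), (211, 80), (212, 83), (213, 80), (214, 81), (215, 92), (216, 108), (217, 105), (218, 104), (219, 109), (220, 108), (221, 105), (222, 106), (223, 108), (224, 108), (225, 107), (226, 106), (227, 103), (228, 99), (229, 209), (230, 220), (231, 216), (232, 215), (233, 217), (234, 217), (235, 216), (236, 216), (237, 214), (238, 214), (239, 212), (240, 214), (241, 218), (242, 219), (243, 218), (244, 217), (245, 218), (246, 224), (247, 200), (248, 115), (249, 113), (250, 115), (251, 116)]
505
```

View pics/w2c.png

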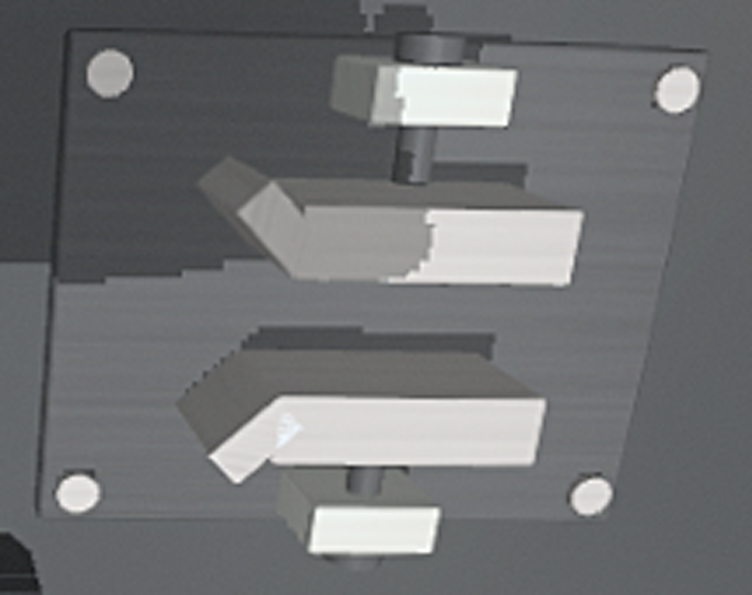

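The enlarged crop shows the straight jaws clearly, with the gap between rows 195.5 and 229 at column 490.

```bash
python3 - <<'E'
from h import *
c=viewer.calibration("wrist");g=cv2.cvtColor(cv2.imread("pics/w2.png"),cv2.COLOR_BGR2GRAY)
for p in [(490,195.6),(490,228.8),(445,194.3),(445,228.5),(510,196),(510,228.8)]: print(p,ray("wrist",p,.04,c).round(4))
# dowel: project circles for top of stem, body shoulder & foot at assumed centre (TCP)
z0=.1394-.0695
for h in (.095,.05,0): print(h,proj("wrist",[[.4497,.187,z0+h]],c).round(1))
print(g[312,290:360].tolist()); print(g[255,290:355].tolist()); print("col",g[205:340,321].tolist())
E
```

```text
(490, 195.6) [0.5733 0.1992 0.04  ]
(490, 228.8) [0.5774 0.173  0.04  ]
(445, 194.3) [0.5394 0.2001 0.04  ]
(445, 228.5) [0.5424 0.1734 0.04  ]
(510, 196) [0.5887 0.1989 0.04  ]
(510, 228.8) [0.5934 0.1729 0.04  ]
0.095 [[322.2 314.4]]
0.05 [[322. 261.]]
0 [[321.8 225.9]]
[37, 42, 40, 39, 38, 39, 39, 41, 57, 53, 53, 36, 106, 161, 153, 151, 151, 153, 151, 150, 149, 147, 148, 148, 149, 150, 150, 150, 153, 151, 151, 148, 150, 149, 150, 150, 151, 151, 152, 149, 151, 151, 151, 153, 155, 154, 153, 150, 150, 159, 108, 33, 50, 53, 52, 43, 36, 41, 38, 37, 40, 38, 36, 39, 39, 37, 38, 36, 38, 41]
[103, 104, 103, 103, 104, 104, 103, 96, 127, 159, 157, 157, 158, 159, 159, 160, 150, 118, 94, 95, 98, 101, 99, 101, 102, 101, 101, 102, 104, 105, 106, 103, 102, 102, 101, 102, 102, 100, 101, 99, 100, 101, 100, 93, 118, 152, 162, 162, 163, 162, 161, 161, 161, 139, 104, 103, 104, 102, 101, 102, 103, 102, 103, 102, 104]
col [101, 103, 105, 100, 101, 102, 103, 102, 103, 104, 102, 102, 102, 102, 104, 101, 102, 103, 102, 103, 102, 101, 102, 103, 101, 101, 100, 102, 102, 103, 103, 102, 101, 97, 135, 162, 161, 158, 159, 160, 162, 166, 123, 98, 102, 104, 103, 103, 102, 103, 103, 103, 103, 103, 104, 103, 103, 103, 103, 103, 104, 103, 105, 104, 102, 105, 104, 103, 103, 104, 103, 103, 103, 102, 104, 103, 102, 103, 103, 103, 103, 103, 103, 105, 105, 102, 103, 104, 104, 101, 108, 151, 170, 155, 154, 154, 153, 152, 151, 152, 151, 152, 151, 151, 150, 149, 149, 148, 151, 152, 151, 150, 150, 150, 147, 148, 147, 149, 149, 149, 150, 151, 152, 154, 134, 103, 102, 104, 101, 103, 104, 107, 55, 62, 60]
```

The jaws' mid-line is y ≈ 0.1868 − 0.018·(x − 0.541), and the measured gap width is 26.2 mm, close to the true 25.8. The dowel axis sits about 0.6 mm to +y of the TCP. I'll lower it in front of the plate and then approach the mouth.

Call:
move_arm(motion=[[[0,0,0.4],[0,0,0],0],[[0,0,0.8],[0,0,0],0],[[0,0,0.96],[0,0,0],0],[[0,0,0.96],[0,0,0],0],[[0,0.3,0.96],[0,0,0],0],[[0,0.6,0.96],[0,0,0],0],[[0,0.9,0.96],[0,0,0],0],[[0,0.9,0.96],[0,0,0],0],[[0,0.9,0.96],[0,0,0],0]])

```text
time_s: 6.22
eef_pos: [0.5033, 0.1874, 0.0818]
eef_rot: [-0.0, 0.707, 0.707, -0.0]
wrist_force: [0.3, 0.4, -2.7]
opening: 0.169
```

Call:
move_arm(motion=[[[-0.01,0.1,0],[0,0,0],0],[[-0.01,0.2,0],[0,0,0],0],[[-0.01,0.3,0],[0,0,0],0],[[-0.01,0.4,0],[0,0,0],0],[[-0.01,0.46,0],[0,0,0],0],[[-0.01,0.52,0],[0,0,0],0],[[-0.01,0.58,0],[0,0,0],0],[[-0.01,0.58,0],[0,0,0],0],[[-0.01,0.58,0],[0,0,0],0]])

```text
time_s: 7.35
eef_pos: [0.5383, 0.1868, 0.0814]
eef_rot: [-0.0, 0.707, 0.707, -0.0]
wrist_force: [1.0, 0.8, -2.1]
opening: 0.168
```

Call:
move_arm(motion=[[[0,0.05,0],[0,0,0],0],[[0,0.1,0],[0,0,0],0],[[0,0.15,0],[0,0,0],0],[[0,0.2,0],[0,0,0],0],[[-0.01,0.25,0],[0,0,0],0],[[-0.01,0.25,0],[0,0,0],0]])

```text
time_s: 8.1
eef_pos: [0.5537, 0.1861, 0.0815]
eef_rot: [0.0, 0.707, 0.707, 0.0]
wrist_force: [-0.4, 0.1, -2.6]
opening: 0.166
```

Running free, with no side force. I'll continue.

Call:
move_arm(motion=[[[0,0.08,0],[0,0,0],0],[[0,0.16,0],[0,0,0],0],[[0,0.24,0],[0,0,0],0],[[-0.005,0.32,0],[0,0,0],0],[[-0.005,0.4,0],[0,0,0],0],[[-0.01,0.48,0],[0,0,0],0],[[-0.01,0.48,0],[0,0,0],0]])

```text
time_s: 8.98
eef_pos: [0.5827, 0.1855, 0.0815]
eef_rot: [0.0, 0.707, 0.707, 0.0]
wrist_force: [-0.3, 0.6, -2.5]
opening: 0.166
```

Call:
move_arm(motion=[[[0,0.1,0],[0,0,0],0],[[0,0.2,0],[0,0,0],0],[[0,0.3,0],[0,0,0],0],[[-0.005,0.4,0],[0,0,0],0],[[-0.005,0.5,0],[0,0,0],0],[[-0.005,0.6,0],[0,0,0],0],[[-0.005,0.7,0],[0,0,0],0],[[-0.005,0.8,0],[0,0,0],0],[[-0.005,0.8,0],[0,0,0],0],[[-0.005,0.8,0],[0,0,0],0]])

```text
time_s: 10.22
eef_pos: [0.6301, 0.1853, 0.0814]
eef_rot: [-0.0, 0.707, 0.707, -0.0]
wrist_force: [-0.1, 0.8, -1.9]
opening: 0.169
```

Call:
move_arm(motion=[[[0,0,-0.5],[0,0,0],0],[[0,0,-1.15],[0,0,0],0],[[-0.8,-0.4,-1.15],[0,0,0],0],[[-1.7,-0.8,-1.15],[0,0,0],0],[[-2.6,-1.2,-1.15],[0,0,0],0],[[-3.5,-1.7,-1.15],[0,0,0],0],[[-4.4,-2.1,-1.15],[0,0,0],0],[[-5.2,-2.5,-1.15],[0,0,0],0],[[-5.9,-2.8,-1.15],[0,0,0],0],[[-6.32,-2.98,-1.15],[0,0,0],0]])

```text
time_s: 11.48
eef_pos: [0.4503, -0.1957, 0.1509]
eef_rot: [0.0, 0.708, 0.706, -0.0]
wrist_force: [0.5, 0.1, -2.3]
opening: 0.172
```

Call:
move_arm(motion=[[[0,0,0],[0,0,0.43],0],[[0,0,0],[0,0,0.43],0],[[0,0,0],[0,0,0.43],0]])

```text
time_s: 11.85
eef_pos: [0.4513, -0.1935, 0.1505]
eef_rot: [0.0, 0.728, 0.686, 0.0]
wrist_force: [0.4, 0.2, -2.7]
opening: 0.168
```

```bash
python3 go.py .451 -.194 .15 -3.5 && python3 - <<'E'
from h import *
c=viewer.calibration("wrist"); im=viewer.camera("wrist");cv2.imwrite("pics/w3.png",im)
cv2.imwrite("pics/w3c.png",cv2.resize(im[100:350,270:590],None,fx=2.4,fy=2.4,interpolation=cv2.INTER_CUBIC))
E
```

```text
shift [-0.009 -0.005  0.009] turn [ 0.    -0.     0.017] at [ 0.4513 -0.1935  0.1505] F [ 0.38  0.16 -2.69] t 11.85 op 0.16806588145717077
```

View pics/w3c.png

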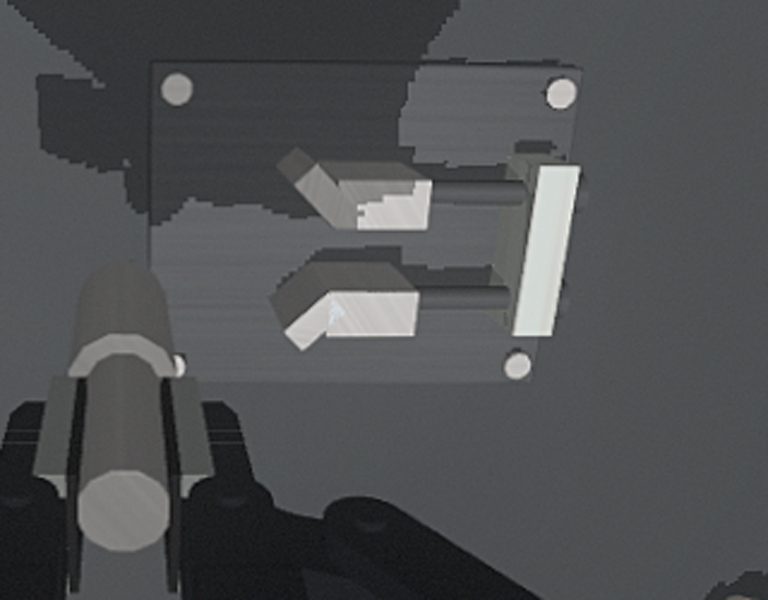

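The crop shows the no-go's short jaws: upper inner edge at crop row 229, lower at row 291, flare roots at about columns 335 and 331. The dowel's stem top is at crop (124,510).

```bash
python3 - <<'E'
from h import *
c=viewer.calibration("wrist");U=lambda x,y:(270+x/2.4-.3,100+y/2.4-.3)
for p in [(337,229),(430,229.5),(331,291),(418,291.5)]: print("jaw",ray("wrist",U(*p),.04,c).round(4))
for p in [(177,89),(562,94),(517,366)]: print("bolt",ray("wrist",U(*p),.011,c).round(4))
print("stem",ray("wrist",U(124,510),.1505-.0695+.095,c).round(4),"predicted tcp in crop",((proj("wrist",[[.4513,-.1935,.1505-.0695+.095]],c)-[270,100])*2.4).round(1))
E
python3 go.py .451 -.194 .0815 -3.5
```

```text
jaw [ 0.5189 -0.1877  0.04  ]
jaw [ 0.5488 -0.1895  0.04  ]
jaw [ 0.5174 -0.2085  0.04  ]
jaw [ 0.5461 -0.2104  0.04  ]
bolt [ 0.4716 -0.1444  0.011 ]
bolt [ 0.6036 -0.1524  0.011 ]
bolt [ 0.5971 -0.2542  0.011 ]
stem [ 0.451  -0.1923  0.176 ] predicted tcp in crop [[125.3 515.6]]
shift [-0.01  -0.006  1.15 ] turn [ 0.    -0.     0.017] at [ 0.4514 -0.1934  0.1505] F [-0.1   0.06 -2.11] t 11.9 op 0.16862547653167254
```

Call:
move_arm(motion=[[[-0.025,0,0.5],[0,0,0],0],[[-0.025,0,1.0],[0,0,0],0],[[-0.025,0,1.15],[0,0,0],0],[[-0.025,0,1.15],[0,0,0],0],[[-0.025,0.25,1.15],[0,0,0],0],[[-0.025,0.5,1.15],[0,0,0],0],[[-0.025,0.7,1.15],[0,0,0],0],[[-0.025,0.85,1.15],[0,0,0],0],[[-0.025,0.85,1.15],[0,0,0],0],[[-0.025,0.85,1.15],[0,0,0],0]])

```text
time_s: 13.15
eef_pos: [0.5017, -0.1982, 0.0812]
eef_rot: [-0.0, 0.728, 0.685, -0.0]
wrist_force: [-0.6, 0.4, -2.3]
opening: 0.167
```

```bash
python3 go.py .5117 -.1987 .0815 -3.5
```

```text
shift [ 0.001  0.166 -0.005] turn [-0.006 -0.003  0.006] at [ 0.5017 -0.1982  0.0812] F [-0.62  0.44 -2.26] t 13.15 op 0.16725756115577398
```

Call:
move_arm(motion=[[[0,0.02,0],[0,0,0],0],[[0,0.04,0],[0,0,0],0],[[0,0.06,0],[0,0,0],0],[[0,0.08,0],[0,0,0],0],[[0,0.1,0],[0,0,0],0],[[0,0.12,0],[0,0,0],0],[[0,0.12,0],[0,0,0],0]])

```text
time_s: 14.02
eef_pos: [0.5094, -0.1989, 0.0815]
eef_rot: [0.0, 0.728, 0.685, 0.0]
wrist_force: [-0.6, -0.3, -2.6]
opening: 0.165
```

Call:
move_arm(motion=[[[0,0.015,0],[0,0,0],0],[[0,0.03,0],[0,0,0],0],[[0,0.03,0],[0,0,0],0]])

```text
time_s: 14.4
eef_pos: [0.5112, -0.199, 0.0815]
eef_rot: [0.0, 0.728, 0.685, 0.0]
wrist_force: [0.1, -0.6, -2.6]
opening: 0.168
```

Call:
move_arm(motion=[[[0,0.015,0],[0,0,0],0],[[0,0.03,0],[0,0,0],0],[[0,0.03,0],[0,0,0],0]])

```text
time_s: 14.78
eef_pos: [0.5127, -0.1989, 0.0813]
eef_rot: [-0.0, 0.728, 0.685, -0.0]
wrist_force: [-1.0, 0.7, -2.7]
opening: 0.17
```

Call:
move_arm(motion=[[[0,0.01,0],[0,0,0],0],[[0,0.02,0],[0,0,0],0],[[0,0.02,0],[0,0,0],0]])

```text
time_s: 15.15
eef_pos: [0.5133, -0.1989, 0.0812]
eef_rot: [-0.001, 0.728, 0.686, -0.0]
wrist_force: [-5.2, 0.7, -0.1]
opening: 0.167
```

Contact: about 5 N of push. One more small step should give about 8 N.

Call:
move_arm(motion=[[[0,0.007,0],[0,0,0],0],[[0,0.007,0],[0,0,0],0]])

```text
time_s: 15.4
eef_pos: [0.5134, -0.1989, 0.0812]
eef_rot: [-0.001, 0.728, 0.686, -0.001]
wrist_force: [-6.1, 0.5, 1.2]
opening: 0.168
```

Call:
move_arm(motion=[[[0,0.006,0],[0,0,0],0],[[0,0.006,0],[0,0,0],0],[[0,0.006,0],[0,0,0],0]])

```text
time_s: 15.78
eef_pos: [0.5136, -0.1989, 0.0811]
eef_rot: [-0.001, 0.728, 0.686, -0.001]
wrist_force: [-6.2, 1.5, 1.0]
opening: 0.17
```

Call:
move_arm(motion=[[[0,0.01,0],[0,0,0],0],[[0,0.01,0],[0,0,0],0],[[0,0.01,0],[0,0,0],0]])

```text
time_s: 16.15
eef_pos: [0.5138, -0.1989, 0.0811]
eef_rot: [-0.002, 0.728, 0.686, -0.001]
wrist_force: [-8.8, -0.1, 2.9]
opening: 0.168
```

Call:
move_arm(motion=[[[0,0,0],[0,0,0],0],[[0,0,0],[0,0,0],0],[[0,0,0],[0,0,0],0],[[0,0,0],[0,0,0],0],[[0,0,0],[0,0,0],0],[[0,0,0],[0,0,0],0],[[0,0,0],[0,0,0],0],[[0,0,0],[0,0,0],0],[[0,0,0],[0,0,0],0],[[0,0,0],[0,0,0],0]])

```text
time_s: 17.4
eef_pos: [0.5138, -0.1989, 0.0811]
eef_rot: [-0.002, 0.728, 0.686, -0.001]
wrist_force: [-7.8, 1.3, 2.5]
opening: 0.167
```

```bash
python3 - <<'E'
from h import *
for cam in("side",): im=viewer.camera(cam)
d=proj("side",[[.513,-.198,.06]])[0].astype(int);print(d)
w=viewer.camera("wrist")
a=cv2.resize(im[d[1]-38:d[1]+37,d[0]-50:d[0]+50],(400,300),interpolation=cv2.INTER_CUBIC)
b=cv2.resize(w[150:400,:],(400,156));b=cv2.copyMakeBorder(b,0,144,0,0,cv2.BORDER_CONSTANT)
cv2.imwrite("pics/n.png",np.hstack([a,b]));o=monitor.get_obs();print(o["wrist_force"],o["torque"],o["eef_pos"])
E
```

```text
[391 149]
[-9.14046624  0.76799759  2.49779785] [0.24404541 1.80332414 0.00980178] [ 0.51378821 -0.19885645  0.08107773]
```

View pics/n.png

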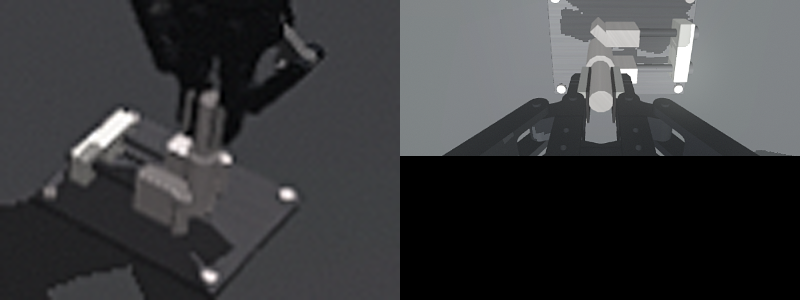

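The picture shows the dowel upright in the flare of the short jaws, held at about 8 to 9 N for over a second. Now I'll back out, lift and go to the tray.

Call:
move_arm(motion=[[[0,-0.1,0],[0,0,0],0],[[0,-0.4,0],[0,0,0],0],[[0,-0.8,0],[0,0,0],0],[[0,-0.8,-0.5],[0,0,0],0],[[0,-0.8,-1.1],[0,0,0],0],[[0.6,-0.3,-1.1],[0,0,0],0],[[1.3,0.2,-1.1],[0,0,0],0],[[2.0,0.8,-1.1],[0,0,0],0],[[2.7,1.3,-1.1],[0,0,0],0],[[3.42,1.84,-1.1],[0,0,0],0]])

```text
time_s: 18.75
eef_pos: [0.6398, 0.0002, 0.1479]
eef_rot: [0.001, 0.728, 0.685, 0.001]
wrist_force: [-0.4, -1.7, -2.2]
opening: 0.167
```

Call:
move_arm(motion=[[[0,0,0],[0,0,0],0],[[0,0,0],[0,0,0],0],[[0,0,0],[0,0,0],0],[[0,0,0],[0,0,0],0]])

```text
time_s: 19.25
eef_pos: [0.6378, -0.0021, 0.1477]
eef_rot: [0.0, 0.729, 0.685, 0.0]
wrist_force: [0.1, 0.4, -2.9]
opening: 0.166
```

```bash
python3 go.py .637 -.001 .078 -3.5; python3 - <<'E'
from h import *
c=viewer.calibration("wrist");w=viewer.camera("wrist");cv2.imwrite("pics/t.png",w)
z=monitor.get_obs()["eef_pos"];print(proj("wrist",[[z[0],z[1],z[2]-.0695+h] for h in(.095,.05,0)],c).round(1))
E
```

```text
shift [ 0.017 -0.015  1.161] turn [ 0.002  0.    -0.006] at [ 0.6378 -0.0021  0.1477] F [ 0.12  0.36 -2.93] t 19.25 op 0.16592186732178418
[[322.7 314.5]
 [322.3 261.2]
 [322.  226.1]]
```

View pics/t.png

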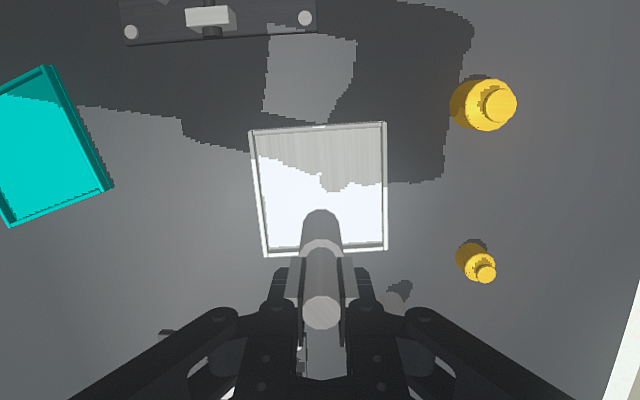

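The dowel hangs upright over the tray, whose rim corners are at (249,131), (386,123), (387,249) and (264,257). Lowering.

Call:
move_arm(motion=[[[0,0,0.4],[0,0,0],0],[[0,0,0.8],[0,0,0],0],[[0,0,1.05],[0,0,0],0],[[0,0,1.15],[0,0,0],0],[[0,0,1.17],[0,0,0],0],[[0,0,1.19],[0,0,0],0],[[0,0,1.19],[0,0,0],0]])

```text
time_s: 20.18
eef_pos: [0.6386, -0.0011, 0.0768]
eef_rot: [0.0, 0.728, 0.685, 0.0]
wrist_force: [0.7, -0.8, -2.3]
opening: 0.168
```

Call:
move_arm(motion=[[[0,0,0.02],[0,0,0],0],[[0,0,0.04],[0,0,0],0],[[0,0,0.05],[0,0,0],0],[[0,0,0.05],[0,0,0],0]])

```text
time_s: 20.68
eef_pos: [0.6382, -0.0011, 0.0736]
eef_rot: [0.0, 0.728, 0.685, 0.0]
wrist_force: [-1.3, -0.1, 2.1]
opening: 0.167
```

On the floor (Fz rose by about 4.7 N). Now I'll release and retreat.

Call:
move_arm(motion=[[[0,0,0],[0,0,0],30],[[0,0,0],[0,0,0],60],[[0,0,0],[0,0,0],80],[[0,0,0],[0,0,0],80],[[0,0,0],[0,0,0],80],[[0,0,-0.5],[0,0,0],80],[[0,0,-1.2],[0,0,0],80],[[0,0,-2],[0,0,0],80],[[0,0,-2],[0,0,0],80],[[0,0,-2],[0,0,0],80]])

```text
time_s: 21.92
eef_pos: [0.6378, -0.001, 0.1927]
eef_rot: [-0.0, 0.728, 0.685, -0.0]
wrist_force: [-0.1, -0.2, -0.8]
opening: 0.797
```

```bash
python3 - <<'E'
from h import *
a=viewer.camera("scene");b=viewer.camera("side")
c=lambda i,x,y:cv2.resize(i[y-56:y+57,x-75:x+75],(400,300),interpolation=cv2.INTER_CUBIC)
cv2.imwrite("pics/f.png",np.hstack([c(a,340,225),c(b,305,185)]))
viewer.camera("wrist");w=viewer.calibration("wrist")
for d in spotter.outline_of("wrist","dowel")[:3]:
    ys,xs=np.nonzero(d["region"]);print(d["score"],xs.min(),xs.max(),ys.min(),ys.max())
print(proj("wrist",[[.638,0,.099],[.638,0,.004]],w).round(1));print(monitor.get_obs()["wrist_force"])
E
```

```text
0.67 373 407 271 344
0.59 310 336 172 224
[[323.6 213.7]
 [323.3 182.6]]
[-0.31196325  0.54402701 -0.53157229]
```

View pics/f.png

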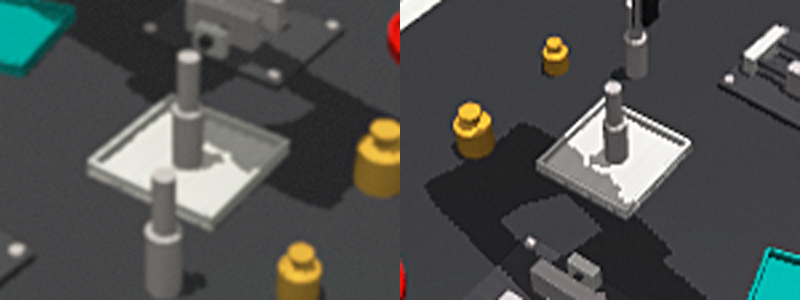

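Both views show the dowel standing upright near the tray's centre, released, with the fingers well above it.

```bash
python3 -c "
from bench import workorder;print(workorder.hand_in())"
```

```text
the job is handed in; nothing more can be done
None
```

The job is done and handed in. It used about 22 s of the 72 s allowed, but the hand-in gives no verdict.

- **Go gauge:** I took the dowel nearest the base by its stem and ran it low, about 4 mm over the plate, through the go gap to about 60 mm past the gauge's centre. Forces read between moves stayed at noise level, about 1 N. I then lifted it beyond the far end, clear of the gap.
- **No-go gauge:** its flares stopped the dowel about 22 mm before the gauge's origin. I held a push of about 8–9 N there for about 1.3 s. The camera showed it upright in the mouth.
- **Tray:** the dowel now stands on the aluminium tray's floor within a few millimetres of its centre. The wrist force read about 0.8 N at most, within noise, once the fingers were clear.
- **Last checks:** the final scene and side pictures show the dowel upright and released. The weights and the lid were never approached; I did not re-measure their positions. No check failed or disagreed.

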